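Index the next furniture foot under the drill guide

ROBOT

A 6-joint arm with a two-finger parallel gripper is mounted at the origin on the work surface. World frame = base frame: x ahead of the robot, y to its left, z up, the work surface at z = 0. Lengths are in m, angles in rad, forces in N, time in s.
With the tool pointing down it reaches from about 0.4 to 0.925 m from the base axis. Payload 12.5 kg.
Tool frame: the origin (TCP) lies on the centre line of the jaws, within the pads' length; the fingertips stand 17 mm ahead of it and the grasp point (between the pads) lies 2 mm behind it; z points along the fingers, y is the direction in which the jaws open and shut (so a half turn about z gives the same grasp; the last joint's range is limited). The gripper opens to 95 mm and grips with 3 to 60 N. Pads are 20 mm wide; open, the fingers measure 119 mm over their backs; the gripper's body (75 mm by 180 mm) begins 59 mm behind the grasp point.
Start: joints at [1.04, 0.491, 1.559, -0, 1.092, -0.106], TCP at [0.258, 0.569, 0.232] pointing down, gripper open.
Joint ranges: [-3.1, 3.1], [-0.84, 2.19], [0.05, 2.79], [-1.13, 4.28], [0.06, 2.93], [-2.69, 2.69]. Speed limits (rad/s): [2.22, 2.22, 2.79, 3.14, 3.14, 3.14].

INTERFACE

Orientations are given as a rotation vector (axis times angle).
In Python, from plant import ctrl gives the robot as it stands. The module is installed in compiled form; this text tells all that it offers.
- The arm moves only by the tool play_rows, never from a script. Its argument "increments" is a list that holds one entry, the list of rows, each a list of 7 numbers: the shift along the tool's x, y, z in cm, then the turn, a rotation vector about the tool's x, y, z in rad, then the opening, from 0 (shut) to 1 (fully open). A call has 1 to 20 rows; each row shifts and turns the commanded pose from where the row before left it, along the tool's axes as they then stand; what a row does not reach is not made up. A row lasts 1/10 s, in which the tool goes at most 50 mm and 8.59 degrees, less where a joint would pass 70% of its speed; a pose out of reach is approached as far as the arm can. A call is refused whole if a number of a shift passes 5 or a number of a turn 0.15, either way. A call with a gripper value outside its range is refused whole. The fingers move at their own pace and stop on an object; "force" is the grip in N (left out, the last holds). Time passes only in rows, so rows that do not move let the fingers close. It gives the time, the measured TCP pose, the force and the opening at its end, in the units of the state.
- ctrl.get_state(): the state, without advancing time (a new reading comes with each control period).
- ctrl.snapshot(name): name is "side" or "top"; returns (picture, depth): 384x512x3 uint8, red, green, blue; 384x512 float32, m along the optical axis (not along the pixel's ray), 0 where there is no reading.
- ctrl.get_calibration(name): a dict with "mtx" (3x3 intrinsics, pixels), "T" (4x4, takes a point from camera to world coordinates). Camera axes: x right, y down, z forward; pixel columns grow to the right and rows downward; lengths in m; the calibration is good to about 2 mm. A picture is of the moment at which its call begins. get_calibration takes no time and is no camera call.
- ctrl.job_done(): hands the job in, once; it reports no verdict.
The state is a dict: "clock": time; "joints": joint angles; "joint_velocities": joint speeds; "joint_efforts": joint torques, N m; "position": TCP position; "tool_rot": TCP orientation; "ft_force": force on the tool from outside, world axes, zero at the start; "torque": the same for the moment, N m; "width": finger opening in m.
Only numpy, scipy, OpenCV 4.12 (cv2) and the standard library are available. Lean on these libraries where they do the work, as an engineer would, in place of code of your own. Each camera call takes 0.05 s, during which the arm holds its last target.

TASK

Bring the one foot that has not been bored yet round to the jig's drilling station: lift the index plunger by its knob, turn the dial, and let the plunger drop fully home again. Then swing the drill-guide arm in over that foot until it rests against its stop. Keep all four feet upright in their nests and leave the other things on the bench where they are.

Things in the scene. Friction and masses are not known exactly. Their poses are not given: they have to be found in the camera images.
- jig: indexing drill jig bolted to the bench: round grey iron index plate, 270 mm diameter, 28 mm thick; an ear on its +x side reaches 208 mm and carries the guide arm's post. Origin at the plate's centre, on the bench, z up. Four 12 mm index holes lie on a circle of 115 mm radius, at 45, 135, 225 and 315 degrees from +x
- dial (a joint): angle of the dial, the disc (192 mm diameter, top at 46 mm) that turns on the plate, rad, anticlockwise from above; 0 at the start, turns freely both ways, about 0.25 N m of friction. It has four nests, 60 mm from the centre, 90 degrees apart, walls 18 mm high, 1 mm play. At every multiple of pi/2 the plunger is over a hole and a nest is at the station
- plunger (a joint): height of the index plunger, m: 0 fully home in a hole, 0.012 pin resting on the plate between holes, 0.018 fully lifted. A spring pushes it down with 4.5 N (home) to 7.2 N (lifted). Its 10 mm round-nosed pin drops in by itself when let go within about 2 mm of a hole. In a hole it locks the dial; lift it by more than 12 mm to turn
- knob (a point): centre of the plunger's upright black cylindrical knob, 32 mm diameter, 26 mm tall; 101 mm above the bench when home. It stands on the dial's rim midway between two nests, 115 mm from the jig's centre (at first at 135 degrees from the jig's +x), goes round with the dial and spins freely on its own axis; pulling it round turns the dial. Below it a 26 mm sleeve reaches up to 80 mm
- station (a point): the drilling station, fixed: 60 mm from the jig's centre along its +x, 116 mm above the bench, where the top centre of a foot standing there comes
- guide_arm (a joint): angle of the drill-guide arm about its post, rad: 0 swung in against its stop with its bush over the station, growing as it swings out to the jig's +y side, at most 1.9; starts well out. Stiff (about 0.5 N m to move): it stays where it is left. The stop pin stands on the arm's jig -y side
- guide (a point): middle of the guide arm's bar at its drill bush, 115 mm from the post's axis. The bar is flat steel, 30 mm wide, 134 to 152 mm above the bench, and ends 25 mm beyond the bush; the bush reaches from 124 to 157 mm. The bar can be pushed on its side faces
- pivot (a point): point on the axis of the guide arm's post (175 mm from the jig's centre along +x), 143 mm above the bench; post and arm hub are up to 60 mm thick and reach 162 mm
- foot_blank: beech furniture foot, 44 mm square, 70 mm tall, standing loose in a nest of the dial; the only one not bored yet: its top is plain. It starts in one of the three nests away from the station; origin at the centre of its underside, z up
- foot_done: beech furniture foot, 44 mm square, 70 mm tall, standing loose in a nest of the dial; bored: 24 mm hole in its top. It starts at the station; origin at the centre of its underside, z up
- foot_a: beech furniture foot, 44 mm square, 70 mm tall, standing loose in a nest of the dial; bored: 24 mm hole in its top; origin at the centre of its underside, z up
- foot_b: beech furniture foot, 44 mm square, 70 mm tall, standing loose in a nest of the dial; bored: 24 mm hole in its top; origin at the centre of its underside, z up
- glue: bystander: upright white glue bottle with a yellow label, 60 mm diameter, 190 mm tall, near the jig; origin at the centre of its underside, z up
- tin: bystander: upright round tin, 72 mm diameter, 125 mm tall, near the jig; origin at the centre of its underside, z up
- sanding_block: bystander: cork sanding block lying flat, 110 x 62 x 28 mm, long side along x, near the jig; origin at the centre of its underside, z up
- drill: bystander: cordless drill standing on its battery (about 120 x 70 mm), 214 mm tall, chuck and bit pointing along its x axis up to 185 mm from the origin, the motor end 75 mm behind it; origin at the centre of its underside, z up
- mallet: bystander: wooden mallet lying flat, 75 mm high, handle end 154 mm along -x, head (62 mm long, 125 mm wide) centred 140 mm along +x; origin at the centre of its underside, z up
- square: bystander: try square lying flat, 18 mm high, stock 130 mm along y, blade reaching 210 mm along +x; origin at the centre of its underside, z up
Mind the look-alikes: they are no part of the job. What is shaped like the foot_done but green, purple or turquoise is not meant.

How it is judged:
On the way, in this order (a step that is already met when the one before it is completed fails the run):
1. the unbored foot is at the drilling station and the plunger is fully home (horizontal distance between foot_blank and station below 0.006 m and value of joint plunger below 0.002 m), for 0.2 s.
2. the guide arm is swung in against its stop (value of joint guide_arm below 0.05 rad), for 0.2 s.
At the end, for the whole second after the job is handed in: Unbored foot at the station (within 6 mm in plan), plunger home within 2 mm, guide arm within 0.05 rad of its stop, all four feet upright (0.06 rad) in their nests, dial at rest, other things where they were (30 mm) (all of step 1 and value of joint guide_arm below 0.05 rad and angle between each of foot_blank, foot_done, foot_a, foot_b's own z axis and vertical below 0.06 rad and z of foot_blank in the frame of jig between 0.04 and 0.052 m and z of foot_done in the frame of jig between 0.04 and 0.052 m and z of foot_a in the frame of jig between 0.04 and 0.052 m and z of foot_b in the frame of jig between 0.04 and 0.052 m and velocity of joint dial between -0.02 and 0.02 rad/s and linear speed of foot_blank below 0.01 m/s); the robot touches nothing.
It fails at once if a foot is tipped or lifted out of its nest (angle between any of foot_blank, foot_done, foot_a, foot_b's own z axis and vertical above 0.3 rad or z of any of foot_blank, foot_done, foot_a, foot_b in the frame of jig above 0.064 m).
It fails at once if another thing on the bench is shifted by more than 30 mm or knocked over (distance of any of glue, tin, sanding_block, drill, mallet, square from where it was at the start of the episode above 0.03 m or angle between any of glue, tin, sanding_block, drill, mallet, square's own z axis and vertical above 0.5 rad).
It also fails if it takes over 64 s, if anything falls off the work surface, if the arm or the gripper's body presses on something with over 40 N, if the wrist force passes 120 N, or if a joint passes its speed limit or range.

## Working session

There is one attempt and no reset: what is moved stays moved. The work goes in short steps, Python scripts to look and compute and a tool call to move; the robot and the scene stay as the last step left them, time stands still between calls to the robot, and variables do not carry over. Pictures are saved under pics/ and viewed, and the job is handed in when it is done.

Besides the shell and the picture viewer there is one more tool, called after "Call:" in YAML: its name, and indented under it one key for each argument. play_rows: Moves the arm, as the interface text tells. Its arguments: {"type":"object","properties":{"increments":{"type":"array"},"force":{"type":"number"}},"required":["increments"]}

```bash
mkdir -p pics; cat > h.py <<'E'
import numpy as np,cv2
from plant import ctrl
E
python3 - <<'E'
from h import *
for n in("top","side"):
    p,d=ctrl.snapshot(n); np.savez(f'{n}0.npz',p=p,d=d)
    c=ctrl.get_calibration(n); np.savez(f'{n}c.npz',K=c['mtx'],T=c['T'])
    print(n,np.round(c['mtx'],1).tolist(),np.round(c['T'],3).tolist())
    cv2.imwrite(f'pics/{n}0.png',p[:,:,::-1])
s=ctrl.get_state();print(s)
E
```

```text
top [[409.3, 0.0, 258.2], [0.0, 409.3, 193.3], [0.0, 0.0, 1.0]] [[0.002, -0.982, 0.191, 0.312], [-1.0, -0.001, 0.007, -0.016], [-0.007, -0.191, -0.982, 1.473], [0.0, 0.0, 0.0, 1.0]]
side [[363.9, 0.0, 255.9], [0.0, 363.9, 191.8], [0.0, 0.0, 1.0]] [[0.98, -0.121, 0.155, 0.401], [-0.197, -0.613, 0.765, -0.916], [0.003, -0.781, -0.624, 0.878], [0.0, 0.0, 0.0, 1.0]]
{'clock': 0.1, 'joints': array([ 1.04038463e+00,  4.91480570e-01,  1.55936813e+00, -1.75477094e-05,
        1.09169373e+00, -1.05617215e-01]), 'joint_velocities': array([ 0.00153033, -0.00074664, -0.00095298, -0.00049389, -0.00131283,
        0.0005974 ]), 'joint_efforts': array([ 2.60556000e-03, -6.13626838e+01, -2.58595562e+01,  6.93824817e-02,
        4.70655458e-02, -1.23915538e-05]), 'position': array([0.25748073, 0.56929267, 0.23113882]), 'tool_rot': array([-6.62187915e-01, -3.07072248e+00,  1.42462047e-03]), 'ft_force': array([-0.47527691, -0.85738483,  0.22235392]), 'torque': array([ 0.01657124, -0.05025971, -0.00823034]), 'width': 0.09494017934054894}
```

View pics/top0.png

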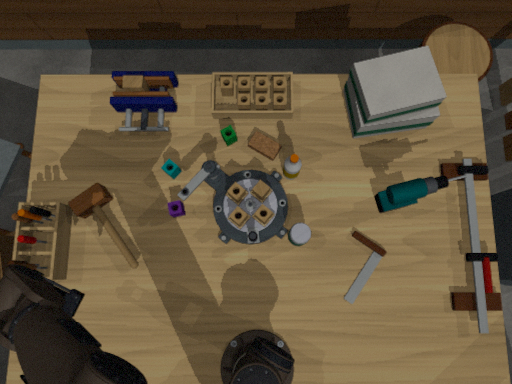

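View pics/side0.png

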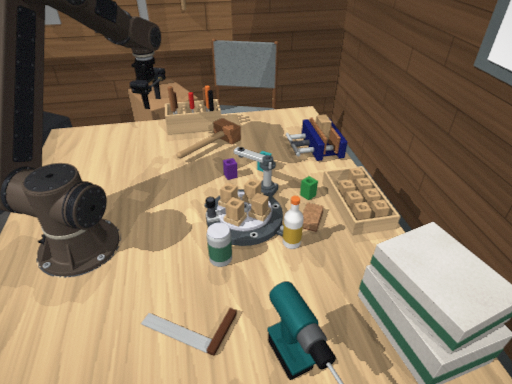

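```bash
python3 - <<'E'
from h import *
p=np.load('top0.npz')['p'][:,:,::-1]
cv2.imwrite('pics/t1.png',cv2.resize(p[145:260,160:320],None,fx=5,fy=5,interpolation=cv2.INTER_CUBIC))
p=np.load('side0.npz')['p'][:,:,::-1]
cv2.imwrite('pics/s1.png',cv2.resize(p[140:260,195:325],None,fx=5,fy=5,interpolation=cv2.INTER_CUBIC))
E
```

```text
(no output)
```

View pics/t1.png

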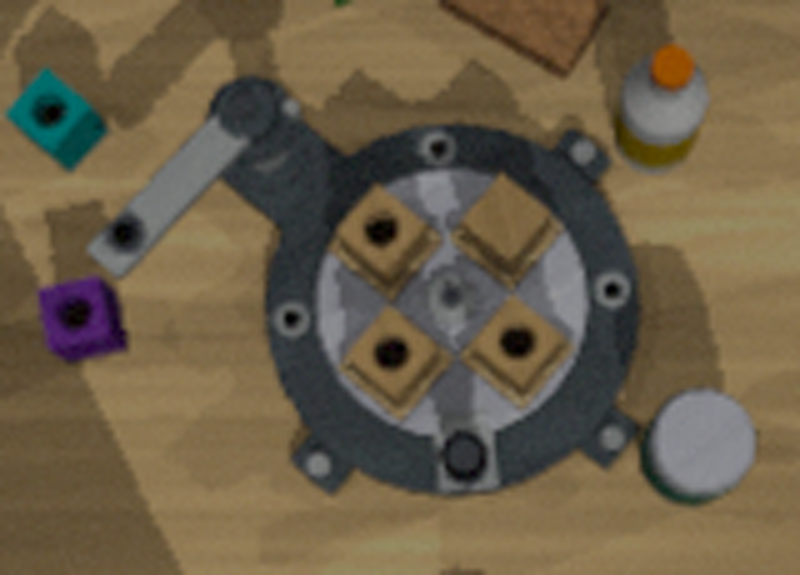

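View pics/s1.png

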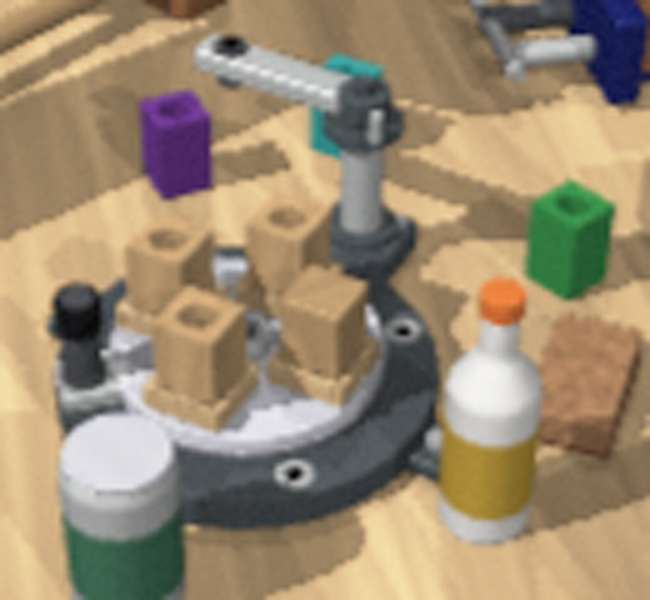

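The unbored foot is the one at top-view pixel (261,188). Its top is plain, while (236,191), (238,216) and (263,214) all have dark bores; the side view agrees. The green, purple and turquoise blocks are look-alikes. The station is on the post side, at the upper left of the dial.

```bash
cat >> h.py <<'E'
def ray(n,u,v,z):
    c=np.load(f'{n}c.npz');K,T=c['K'],c['T']
    d=T[:3,:3]@np.linalg.inv(K)@np.array([u,v,1.]);o=T[:3,3]
    return o+d*(z-o[2])/d[2]
def proj(n,P):
    c=np.load(f'{n}c.npz');K,T=c['K'],c['T']
    q=K@(T[:3,:3].T@(np.asarray(P,float)-T[:3,3]));return q[:2]/q[2]
E
python3 - <<'E'
from h import *
t=lambda x,y:((x+.5)/5-.5+160,(y+.5)/5-.5+145)
s=lambda x,y:((x+.5)/5-.5+195,(y+.5)/5-.5+140)
H=[ray('top',*t(*q),.028) for q in((437,148),(612,290),(290,319))]
for h in H: print('hole',h.round(4))
kt=ray('top',*t(465,455),.114);print('knob',kt.round(4))
print('knob side',ray('side',*s(77,298),.114).round(4))
print('center from opp holes',(H[1]+H[2])[:2]/2, 'from knob+hole',(kt+H[0])[:2]/2)
for a,b in((0,1),(0,2),(1,2)):print(np.linalg.norm(H[a]-H[b]))
c=(H[1]+H[2])/2;
print('angs',[np.degrees(np.arctan2(*(h-c)[[1,0]])) for h in H+[kt]])
for n,q,z in(('blank',(505,215),.116),('fd',(381,230),.116),('a',(392,352),.116),('b',(517,342),.116),('post',(250,105),.162),('bush',(127,232),.157),('tin',(703,442),.125),('glue',(673,65),.19),('barend L',(88,252),.152),('barendR',(122,278),.152)):
    P=ray('top',*t(*q),z); print(n,P.round(4),'r %.4f ang %.1f'%(np.linalg.norm((P-c)[:2]),np.degrees(np.arctan2(P[1]-c[1],P[0]-c[0]))))
print('tin side',ray('side',*s(118,455),.125).round(4),'hole side',ray('side',*s(293,473),.028),ray('side',*s(403,330),.028),'bush side',ray('side',*s(231,44),.157))
E
```

```text
hole [0.6632 0.0353 0.028 ]
hole [ 0.5588 -0.0908  0.028 ]
hole [0.5375 0.1394 0.028 ]
knob [0.433  0.0121 0.114 ]
knob side [0.4363 0.012  0.114 ]
center from opp holes [0.54815603 0.02430889] from knob+hole [0.5480977  0.02369845]
0.16365758371884676
0.1631824757034927
0.23112440420996075
angs [np.float64(5.457961332153807), np.float64(-84.70861350661174), np.float64(95.29138649338826), np.float64(-173.94611808456824)]
blank [ 0.5952 -0.0142  0.116 ] r 0.0608 ang -39.3
fd [0.5847 0.0696 0.116 ] r 0.0582 ang 51.1
a [0.5015 0.0612 0.116 ] r 0.0595 ang 141.6
b [ 0.5084 -0.0224  0.116 ] r 0.0613 ang -130.4
post [0.6597 0.1545 0.162 ] r 0.1715 ang 49.4
bush [0.5749 0.2338 0.157 ] r 0.2112 ang 82.7
tin [ 0.4409 -0.1447  0.125 ] r 0.2002 ang -122.4
glue [ 0.6793 -0.1232  0.19  ] r 0.1974 ang -48.4
barend L [0.5625 0.26   0.152 ] r 0.2361 ang 86.5
barendR [0.5452 0.2369 0.152 ] r 0.2126 ang 90.8
tin side [ 0.4449 -0.1493  0.125 ] hole side [ 0.56068472 -0.0892547   0.028     ] [0.66508908 0.03570672 0.028     ] bush side [0.57657489 0.23334606 0.157     ]
```

Call:
play_rows:
  increments:
    - [[0, 0, 0, 0, 0, -0.1415, 1], [0, 0, 0, 0, 0, -0.1415, 1], [0, 0, 0, 0, 0, -0.1415, 1], [-1.18, -3.7, 0, 0, 0, 0, 1], [-1.18, -3.7, 0, 0, 0, 0, 1], [-1.18, -3.7, 0, 0, 0, 0, 1], [-1.18, -3.7, 0, 0, 0, 0, 1], [-1.18, -3.7, 0, 0, 0, 0, 1], [-1.18, -3.7, 0, 0, 0, 0, 1], [-1.18, -3.7, 0, 0, 0, 0, 1], [-1.18, -3.7, 0, 0, 0, 0, 1], [-1.18, -3.7, 0, 0, 0, 0, 1], [-1.18, -3.7, 0, 0, 0, 0, 1], [-1.18, -3.7, 0, 0, 0, 0, 1], [-1.18, -3.7, 0, 0, 0, 0, 1], [-1.18, -3.7, 0, 0, 0, 0, 1], [-1.18, -3.7, 0, 0, 0, 0, 1], [-1.18, -3.7, 0, 0, 0, 0, 1], [0, 0, 0, 0, 0, 0, 1]]

```text
clock: 2.0
position: [0.4355, 0.0112, 0.2315]
tool_rot: [0.006, 3.141, -0.001]
ft_force: [-0.0, 0.1, 0.3]
width: 0.095
```

Call:
play_rows:
  increments:
    - [[0.1, 0.2, 3, 0, 0, 0, 1], [0, 0, 3, 0, 0, 0, 1], [0, 0, 3, 0, 0, 0, 1], [0, 0, 2, 0, 0, 0, 1], [0, 0, 1, 0, 0, 0, 1], [0, 0, 0.9, 0, 0, 0, 1], [0, 0, 0, 0, 0, 0, 1]]

```text
clock: 2.7
position: [0.4333, 0.0167, 0.1022]
tool_rot: [-0.0, -3.141, -0.0]
ft_force: [-0.3, -0.5, -0.4]
width: 0.095
```

```bash
python3 - <<'E'
from h import *
im=[]
for n,(u,v) in(("top",(245,210)),("side",(235,205))):
    p,d=ctrl.snapshot(n);im.append(cv2.resize(p[v-60:v+60,u-65:u+65,::-1],None,fx=3,fy=3,interpolation=cv2.INTER_CUBIC))
cv2.imwrite('pics/g1.png',np.hstack(im));print(ctrl.get_state()['ft_force'])
E
```

```text
[ 0.23717434 -0.08292931 -0.34359149]
```

View pics/g1.png

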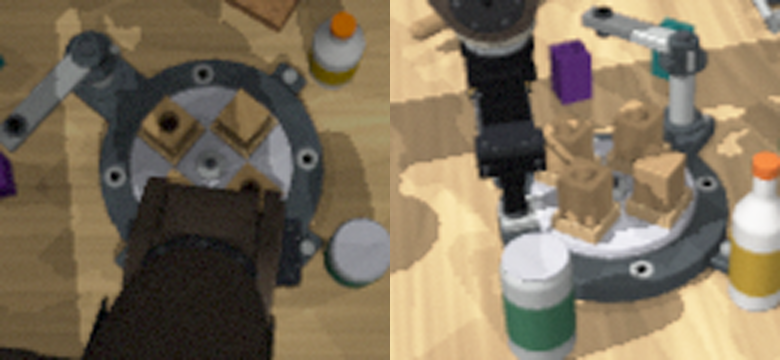

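The fingers straddle the knob without touching it. I'll take out the small offset and grip.

Call:
play_rows:
  increments:
    - [[-0.1, -0.3, 0, 0, 0, 0, 1], [0, 0, 0, 0, 0, 0, 0.3], [0, 0, 0, 0, 0, 0, 0.15], [0, 0, 0, 0, 0, 0, 0], [0, 0, 0, 0, 0, 0, 0], [0, 0, 0, 0, 0, 0, 0], [0, 0, 0, 0, 0, 0, 0], [0, 0, 0, 0, 0, 0, 0]]
  force: 30

```text
clock: 3.6
position: [0.4344, 0.0134, 0.1026]
tool_rot: [-0.001, -3.142, -0.0]
ft_force: [0.5, -1.4, -0.4]
width: 0.0443
```

Call:
play_rows:
  increments:
    - [[0, 0, 0, 0, 0, 0, 0], [0, 0, 0, 0, 0, 0, 0], [0, 0, 0, 0, 0, 0, 0], [0, 0, 0, 0, 0, 0, 0]]

```text
clock: 4.0
position: [0.4344, 0.0135, 0.1026]
tool_rot: [0.0, 3.142, 0.0]
ft_force: [0.2, 0.9, 0.4]
width: 0.0314
```

Call:
play_rows:
  increments:
    - [[0, 0, -0.5, 0, 0, 0, 0], [0, 0, -0.5, 0, 0, 0, 0], [0, 0, -0.6, 0, 0, 0, 0], [0, 0, 0, 0, 0, 0, 0], [0, 0, 0, 0, 0, 0, 0]]

```text
clock: 4.5
position: [0.4343, 0.0135, 0.1187]
tool_rot: [0.0, 3.141, 0.0]
ft_force: [1.0, 1.6, -7.6]
width: 0.0315
```

```bash
python3 - <<'E'
import numpy as np
a0=np.radians(185.5)
w=np.r_[.3,.7,np.ones(24),.7,.3];w=np.cumsum(w)/w.sum()*np.pi/2
a=a0+np.r_[0,w];P=.115*100*np.c_[np.cos(a),np.sin(a)];R=np.round(P,2)
D=np.diff(R,axis=0)
print(len(D),[[round(-x,2),round(y,2)] for x,y in D])
print(R[-1]-R[0])
E
```

```text
28 [[np.float64(-0.02), np.float64(-0.21)], [np.float64(-0.07), np.float64(-0.48)], [np.float64(-0.13), np.float64(-0.68)], [np.float64(-0.17), np.float64(-0.68)], [np.float64(-0.21), np.float64(-0.66)], [np.float64(-0.25), np.float64(-0.65)], [np.float64(-0.29), np.float64(-0.63)], [np.float64(-0.32), np.float64(-0.61)], [np.float64(-0.37), np.float64(-0.6)], [np.float64(-0.39), np.float64(-0.57)], [np.float64(-0.44), np.float64(-0.54)], [np.float64(-0.46), np.float64(-0.52)], [np.float64(-0.49), np.float64(-0.49)], [np.float64(-0.53), np.float64(-0.45)], [np.float64(-0.54), np.float64(-0.43)], [np.float64(-0.58), np.float64(-0.39)], [np.float64(-0.59), np.float64(-0.36)], [np.float64(-0.62), np.float64(-0.32)], [np.float64(-0.64), np.float64(-0.28)], [np.float64(-0.65), np.float64(-0.24)], [np.float64(-0.66), np.float64(-0.2)], [np.float64(-0.68), np.float64(-0.17)], [np.float64(-0.68), np.float64(-0.12)], [np.float64(-0.69), np.float64(-0.08)], [np.float64(-0.69), np.float64(-0.04)], [np.float64(-0.7), np.float64(0.01)], [np.float64(-0.48), np.float64(0.02)], [np.float64(-0.21), np.float64(0.02)]]
[ 12.55 -10.35]
```

Call:
play_rows:
  increments:
    - [[-0.02, -0.21, 0, 0, 0, 0, 0], [-0.07, -0.48, 0, 0, 0, 0, 0], [-0.13, -0.68, 0, 0, 0, 0, 0], [-0.17, -0.68, 0, 0, 0, 0, 0], [-0.21, -0.66, 0, 0, 0, 0, 0], [-0.25, -0.65, 0, 0, 0, 0, 0], [-0.29, -0.63, 0, 0, 0, 0, 0], [-0.32, -0.61, 0, 0, 0, 0, 0], [-0.37, -0.6, 0, 0, 0, 0, 0], [-0.39, -0.57, 0, 0, 0, 0, 0], [-0.44, -0.54, 0, 0, 0, 0, 0], [-0.46, -0.52, 0, 0, 0, 0, 0], [-0.49, -0.49, 0, 0, 0, 0, 0], [-0.53, -0.45, 0, 0, 0, 0, 0]]

```text
clock: 5.9
position: [0.476, -0.0644, 0.1185]
tool_rot: [-0.001, -3.141, -0.001]
ft_force: [3.6, 8.9, -7.8]
width: 0.0313
```

Call:
play_rows:
  increments:
    - [[-0.54, -0.43, 0, 0, 0, 0, 0], [-0.58, -0.39, 0, 0, 0, 0, 0], [-0.59, -0.36, 0, 0, 0, 0, 0], [-0.62, -0.32, 0, 0, 0, 0, 0], [-0.64, -0.28, 0, 0, 0, 0, 0], [-0.65, -0.24, 0, 0, 0, 0, 0], [-0.66, -0.2, 0, 0, 0, 0, 0], [-0.68, -0.17, 0, 0, 0, 0, 0], [-0.68, -0.12, 0, 0, 0, 0, 0], [-0.69, -0.08, 0, 0, 0, 0, 0], [-0.69, -0.04, 0, 0, 0, 0, 0], [-0.7, 0.01, 0, 0, 0, 0, 0], [-0.48, 0.02, 0, 0, 0, 0, 0], [-0.21, 0.02, 0, 0, 0, 0, 0], [0, 0, 0, 0, 0, 0, 0]]

```text
clock: 7.4
position: [0.559, -0.0897, 0.1178]
tool_rot: [-0.0, -3.138, -0.002]
ft_force: [-0.5, 7.1, -8.0]
width: 0.0314
```

```bash
python3 - <<'E'
from h import *
im=[]
for n,(u,v) in(("top",(245,210)),("side",(245,205))):
    p,d=ctrl.snapshot(n);im.append(cv2.resize(p[v-60:v+60,u-65:u+65,::-1],None,fx=3,fy=3,interpolation=cv2.INTER_CUBIC))
cv2.imwrite('pics/g2.png',np.hstack(im));print(ctrl.get_state()['ft_force'])
E
```

```text
[-0.47911468  6.4969129  -8.01040323]
```

View pics/g2.png

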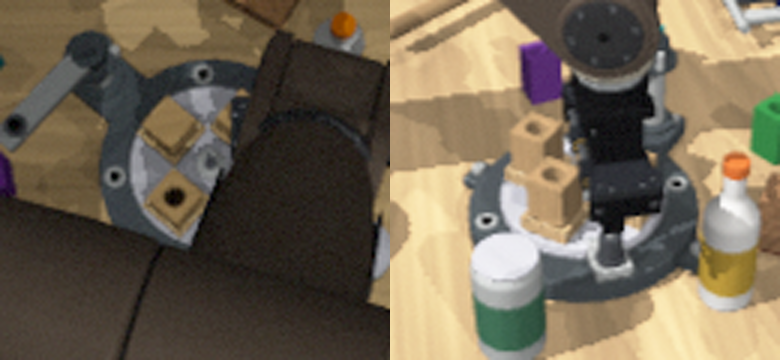

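The plain foot is now at the station and the glue bottle is clear. Next I lower the plunger.

Call:
play_rows:
  increments:
    - [[0, 0, 0.3, 0, 0, 0, 0], [0, 0, 0.3, 0, 0, 0, 0], [0, 0, 0.2, 0, 0, 0, 0], [0, 0, 0, 0, 0, 0, 0]]

```text
clock: 7.9
position: [0.559, -0.0897, 0.1099]
tool_rot: [-0.001, -3.139, -0.002]
ft_force: [-1.0, 6.8, -6.2]
width: 0.0315
```

Call:
play_rows:
  increments:
    - [[0, 0, 0.3, 0, 0, 0, 0], [0, 0, 0.3, 0, 0, 0, 0], [0, 0, 0.1, 0, 0, 0, 0], [0, 0, 0, 0, 0, 0, 0], [0, 0, 0, 0, 0, 0, 0.4], [0, 0, 0, 0, 0, 0, 0.7], [0, 0, 0, 0, 0, 0, 1], [0, 0, 0, 0, 0, 0, 1], [0, 0, 0, 0, 0, 0, 1]]

```text
clock: 8.8
position: [0.56, -0.0903, 0.1038]
tool_rot: [0.001, 3.141, -0.0]
ft_force: [0.5, 0.1, 0.2]
width: 0.0649
```

The spring load is gone and z has reached the home height. I back off and check it.

Call:
play_rows:
  increments:
    - [[0, 0, 0, 0, 0, 0, 1], [0, 0, 0, 0, 0, 0, 1], [0, 0, -1, 0, 0, 0, 1], [0, 0, -3, 0, 0, 0, 1], [0, 0, -4, 0, 0, 0, 1], [0, 0, -5, 0, 0, 0, 1], [-0.6, 3.4, 0, 0, 0, 0, 0], [-0.6, 3.4, 0, 0, 0, 0, 0], [-0.6, 3.4, 0, 0, 0, 0, 0], [-0.6, 3.4, 0, 0, 0, 0, 0], [-0.6, 3.4, 0, 0, 0, 0, 0], [-0.6, 3.4, 0, 0, 0, 0, 0], [-0.6, 3.4, 0, 0, 0, 0, 0], [-0.6, 3.4, 0, 0, 0, 0, 0], [-0.6, 3.4, 0, 0, 0, 0, 0], [-0.6, 3.4, 0, 0, 0, 0, 0], [0, 0, 0, 0, 0, 0, 0]]

```text
clock: 10.5
position: [0.6199, 0.2534, 0.234]
tool_rot: [-0.005, 3.141, 0.001]
ft_force: [-0.2, -1.2, 0.7]
width: 0.0128
```

Call:
play_rows:
  increments:
    - [[0, 0, 0, 0, 0, 0.143, 0], [0, 0, 0, 0, 0, 0.143, 0], [0, 0, 0, 0, 0, 0.143, 0], [0, 0, 0, 0, 0, 0.143, 0], [0, 0, 0, 0, 0, 0.142, 0], [0, 0, 0, 0, 0, 0, 0], [0, 0, 0, 0, 0, 0, 0]]

```text
clock: 11.2
position: [0.6199, 0.2495, 0.2341]
tool_rot: [1.092, 2.945, 0.0]
ft_force: [-0.4, -0.2, 0.8]
width: 0.0004
```

```bash
python3 - <<'E'
from h import *
im=[]
for n,(u,v) in(("top",(235,205)),("side",(255,205))):
    p,d=ctrl.snapshot(n);np.savez(f'{n}3.npz',p=p);im.append(cv2.resize(p[v-60:v+60,u-65:u+65,::-1],None,fx=3,fy=3,interpolation=cv2.INTER_CUBIC))
cv2.imwrite('pics/g3.png',np.hstack(im))
E
```

```text
(no output)
```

View pics/g3.png

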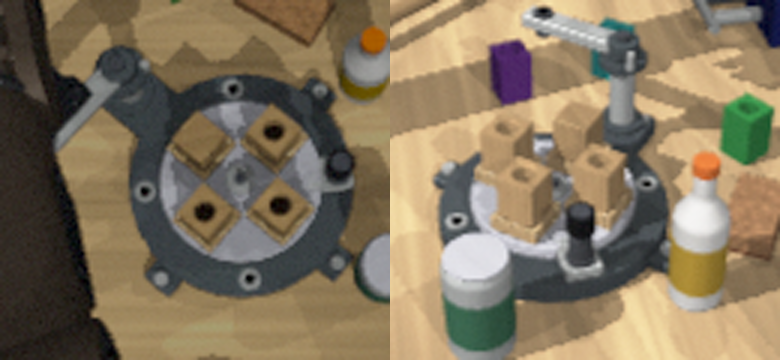

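```bash
python3 - <<'E'
from h import *
pt=np.load('top3.npz')['p'];ps=np.load('side3.npz')['p']
def knob(p,u,v,r=12):
    c=p[v-r:v+r,u-r:u+r].max(2);m=(c<45).astype(np.uint8)
    n,l,s,ce=cv2.connectedComponentsWithStats(m);i=1+s[1:,4].argmax();print(s[i],ce[i]+[u-r,v-r]);return ce[i]+[u-r,v-r]
a=knob(pt,284,199);b=knob(ps,253,218)
for z in(.101,.113,.114): print(z,proj('top',[.5598,-.0900,z]),proj('side',[.5598,-.09,z]))
a0=knob(np.load('top0.npz')['p'],252,236);b0=knob(np.load('side0.npz')['p'],210,203)
print(proj('top',[.4344,.0134,.101]),proj('side',[.4344,.0134,.101]))
# two-view triangulation
for A,B in((a,b),(a0,b0)):
    z=np.linspace(.08,.14,121);e=[np.linalg.norm((ray('top',*A,k)-ray('side',*B,k))[:2]) for k in z];i=np.argmin(e);print(z[i],e[i],ray('top',*A,z[i]))
for n,q in(('blank',(201,145)),):
    P=ray('top',q[0]/3+170,q[1]/3+145,.116);print(P, 'station',[.549+.06*.636,.0245+.06*.772])
E
```

```text
[ 4  4 12 14 60] [281.43333333 198.28333333]
[ 8 10  9  9 58] [253.15517241 220.15517241]
0.101 [282.85768789 198.69653946] [252.93009025 217.93187607]
0.113 [283.0446846  198.06355555] [252.92192486 215.09852392]
0.114 [283.0604117  198.01031931] [252.92123954 214.86072114]
[ 8  7  9 10 33] [252.33333333 236.24242424]
[ 8  9  9  8 54] [210.27777778 203.96296296]
[252.2905138  235.53245167] [209.68916636 202.02834701]
0.08750000000000001 0.0024024530333442355 [ 0.56368029 -0.08585016  0.0875    ]
0.0925 0.0029199465639809822 [0.43277436 0.01342344 0.0925    ]
[0.57529967 0.06546912 0.116     ] station [0.58716, 0.07082]
```

```bash
python3 - <<'E'
from h import *
p=np.load('top3.npz')['p'][:,:,::-1]
o=(205,165);f=8
im=cv2.resize(p[o[1]:o[1]+70,o[0]:o[0]+90],None,fx=f,fy=f,interpolation=cv2.INTER_CUBIC)
c=np.array([.549,.0245])
for k in range(4):
    a=np.radians(50.5+90*k)
    P=c+.06*np.array([np.cos(a),np.sin(a)])
    q=(proj('top',[*P,.116])+.5-o)*f-.5
    cv2.drawMarker(im,tuple(int(i) for i in q),(0,0,255),0,12,1)
    sq=[]
    for j in range(4):
        b=a+np.pi/4+j*np.pi/2;sq.append((proj('top',[*(P+.0311*np.array([np.cos(b),np.sin(b)])),.116])+.5-o)*f-.5)
    cv2.polylines(im,[np.int32(sq)],True,(0,255,0),1)
cv2.imwrite('pics/c3.png',im)
E
```

```text
(no output)
```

View pics/c3.png

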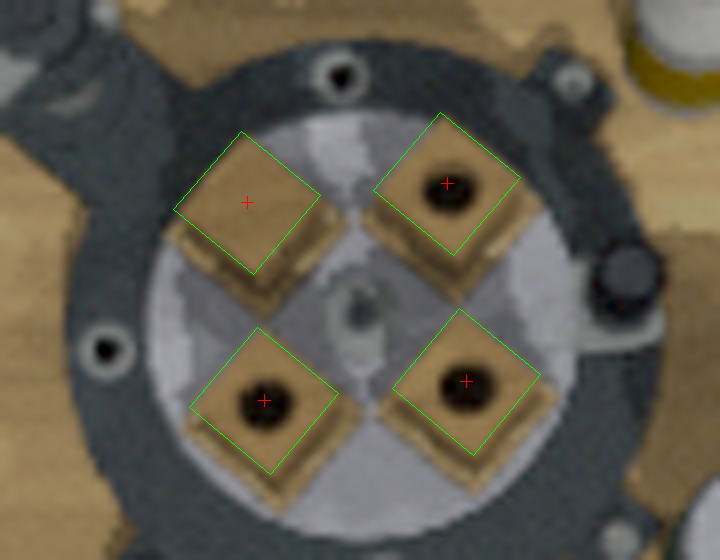

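The plain foot sits on the station and the other three overlays match too. Next I lower beside the bar's outer face and push it round.

Call:
play_rows:
  increments:
    - [[0, 0, 3, 0, 0, 0, 0], [0, 0, 3, 0, 0, 0, 0], [0, 0, 1.5, 0, 0, 0, 0], [0, 0, 1, 0, 0, 0, 0], [0, -0.4, 0, 0, 0, 0, 0], [0, -0.4, 0, 0, 0, 0, 0], [0, -0.4, 0, 0, 0, 0, 0], [0, -0.2, 0, 0, 0, 0, 0], [0, 0, 0, 0, 0, 0, 0]]

```text
clock: 12.2
position: [0.6108, 0.2391, 0.1494]
tool_rot: [1.098, 2.943, 0.001]
ft_force: [-0.3, 0.5, 0.3]
width: 0.0007
```

Call:
play_rows:
  increments:
    - [[0, -0.2, 0, 0, 0, 0, 0], [0.1, -0.45, 0, 0, 0, -0.05, 0], [0.2, -0.9, 0, 0, 0, -0.1, 0], [0.2, -0.9, 0, 0, 0, -0.1, 0], [0.2, -0.9, 0, 0, 0, -0.1, 0], [0.2, -0.9, 0, 0, 0, -0.1, 0], [0, 0, 0, 0, 0, 0, 0]]

```text
clock: 12.9
position: [0.5811, 0.2076, 0.149]
tool_rot: [0.412, 3.114, 0.001]
ft_force: [0.4, 0.0, 0.1]
width: 0.0006
```

```bash
cat > look.py <<'E'
from h import *
import sys
im=[]
for n,(u,v) in(("top",(235,205)),("side",(255,195))):
    p,d=ctrl.snapshot(n);im.append(cv2.resize(p[v-60:v+60,u-65:u+65,::-1],None,fx=3,fy=3,interpolation=cv2.INTER_CUBIC))
cv2.imwrite(f'pics/{sys.argv[1]}.png',np.hstack(im))
s=ctrl.get_state();p=s['position'];r=s['tool_rot'];ph=np.degrees(2*np.arctan2(r[1],r[0]))-90
d=p[:2]-[.6603,.1596];n=np.radians(ph);b=n+np.pi/2
print('n ang',ph%360,'rho',d@[np.cos(b),np.sin(b)],'off',d@[np.cos(n),np.sin(n)],s['ft_force'])
E
python3 look.py g4
```

```text
n ang 74.69469214441216 rho 0.08882350384414045 off 0.02567113017538752 [-0.44605475 -0.30754425 -0.49936183]
```

View pics/g4.png

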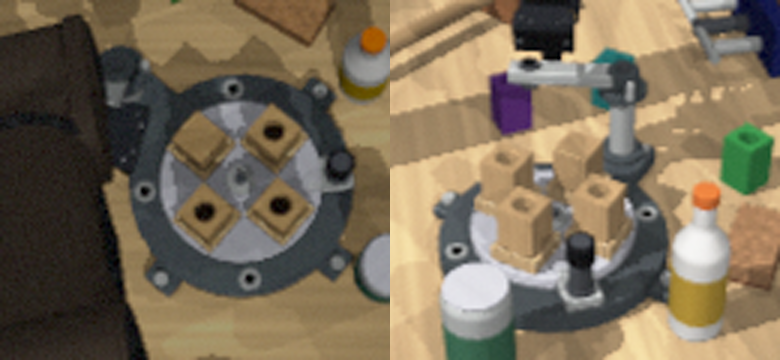

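The bar follows the push. I continue.

Call:
play_rows:
  increments:
    - [[0.1, -0.5, 0, 0, 0, -0.05, 0], [0.22, -0.9, 0, 0, 0, -0.1, 0], [0.22, -0.9, 0, 0, 0, -0.1, 0], [0.22, -0.9, 0, 0, 0, -0.1, 0], [0.22, -0.9, 0, 0, 0, -0.1, 0], [0.22, -0.9, 0, 0, 0, -0.1, 0], [0.22, -0.9, 0, 0, 0, -0.1, 0], [0.22, -0.9, 0, 0, 0, -0.1, 0], [0.22, -0.9, 0, 0, 0, -0.1, 0], [0.22, -0.9, 0, 0, 0, -0.1, 0], [0, 0, 0, 0, 0, 0, 0]]

```text
clock: 14.1
position: [0.5752, 0.1224, 0.1487]
tool_rot: [-1.055, 2.959, 0.0]
ft_force: [-0.4, 0.4, -1.0]
width: 0.0007
```

```bash
python3 look.py g5
```

```text
n ang 129.04972140376518 rho 0.08970460271381926 off 0.025332370477959634 [ 0.89940914 -0.19598969  0.49874056]
```

View pics/g5.png

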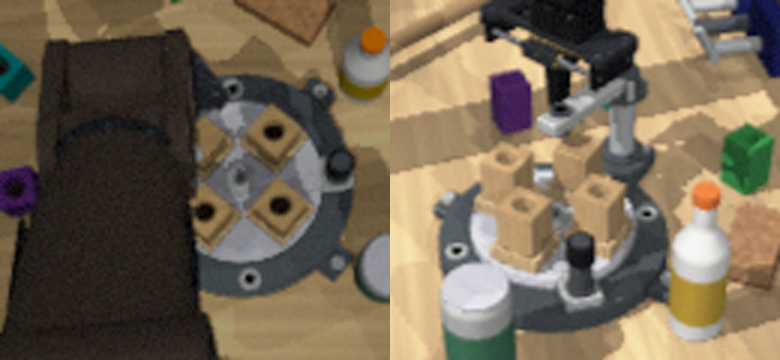

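Call:
play_rows:
  increments:
    - [[0.11, -0.45, 0, 0, 0, -0.05, 0], [0.11, -0.45, 0, 0, 0, -0.05, 0], [0.11, -0.45, 0, 0, 0, -0.05, 0], [0.04, -0.18, 0, 0, 0, -0.02, 0], [0, 0, 0, 0, 0, 0, 0]]

```text
clock: 14.7
position: [0.5818, 0.1093, 0.1484]
tool_rot: [1.3, -2.859, -0.001]
ft_force: [-3.2, 2.5, 1.0]
width: 0.0004
```

Call:
play_rows:
  increments:
    - [[0.04, -0.18, 0, 0, 0, -0.02, 0], [0, 0, 0, 0, 0, 0, 0]]

```text
clock: 14.9
position: [0.5829, 0.1078, 0.1484]
tool_rot: [1.329, -2.845, -0.001]
ft_force: [-4.0, 2.3, 1.4]
width: 0.0006
```

Call:
play_rows:
  increments:
    - [[0, -0.1, 0, 0, 0, 0, 0], [0, -0.1, 0, 0, 0, 0, 0], [0, 0, 0, 0, 0, 0, 0]]

```text
clock: 15.2
position: [0.5842, 0.1063, 0.1484]
tool_rot: [1.328, -2.845, -0.001]
ft_force: [-6.0, 1.2, 1.6]
width: 0.0008
```

```bash
python3 look.py g6
```

```text
n ang 140.06200590693703 rho 0.08975356376153358 off 0.024125287664725305 [-5.72484432  0.73233237  1.38856606]
```

View pics/g6.png

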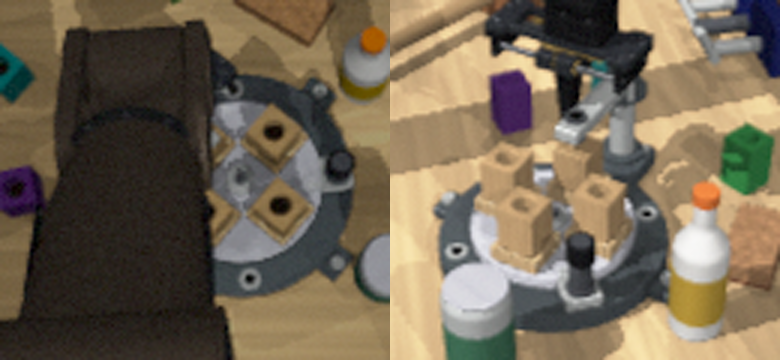

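Call:
play_rows:
  increments:
    - [[0, -0.1, 0, 0, 0, 0, 0], [0, -0.1, 0, 0, 0, 0, 0], [0, 0, 0, 0, 0, 0, 0]]

```text
clock: 15.6
position: [0.5855, 0.1049, 0.1484]
tool_rot: [1.328, -2.844, -0.001]
ft_force: [-6.5, 0.3, 1.3]
width: 0.0006
```

Call:
play_rows:
  increments:
    - [[0, -0.1, 0, 0, 0, 0, 0], [0, -0.1, 0, 0, 0, 0, 0], [0, 0, 0, 0, 0, 0, 0]]

```text
clock: 15.9
position: [0.5856, 0.1047, 0.1484]
tool_rot: [1.327, -2.842, -0.005]
ft_force: [-14.3, 7.9, 6.2]
width: 0.0008
```

The force jumped from 6 to 16 N with no motion, so the arm is on its stop. I back off, lift clear and look.

Call:
play_rows:
  increments:
    - [[0, 0.5, 0, 0, 0, 0, 0], [0, 1.5, 0, 0, 0, 0, 0], [0, 2, 0, 0, 0, 0, 0], [0, 0, -3, 0, 0, 0, 0], [0, 0, -4, 0, 0, 0, 0], [0, 0, -4, 0, 0, 0, 0], [0, 4, 0, 0, 0, 0, 0], [0, 4, 0, 0, 0, 0, 0], [0, 4, 0, 0, 0, 0, 0], [0, 4, 0, 0, 0, 0, 0], [0, 0, 0, 0, 0, 0, 0], [0, 0, 0, 0, 0, 0, 0]]

```text
clock: 17.1
position: [0.434, 0.2324, 0.259]
tool_rot: [-1.333, 2.843, -0.001]
ft_force: [1.0, 0.4, -0.6]
width: 0.0007
```

```bash
python3 look.py g7
```

```text
n ang 140.14239602395762 rho 0.08915083123521951 off 0.21909911069225183 [ 0.46291228 -0.3335889   0.92002358]
```

View pics/g7.png

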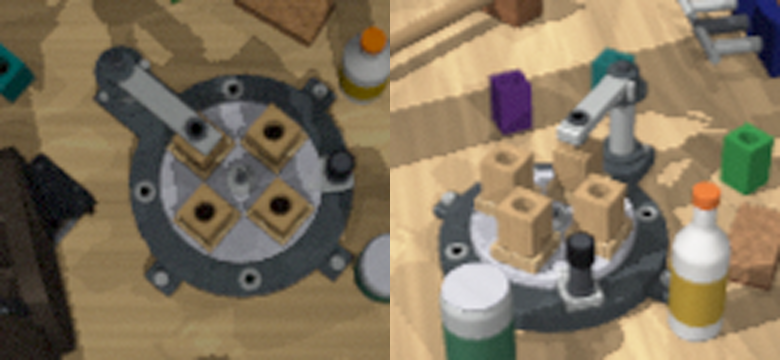

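```bash
python3 - <<'E'
from h import *
B=ray('top',197/3-.3+170,127/3-.3+145,.157);print(B, 'stn',.549+.06*.636,.0245+.06*.772)
B2=ray('side',(578-390)/3-.3+190,117/3-.3+135,.157);print(B2)
for X in(B,B2):print(np.degrees(np.arctan2(X[1]-.1596,X[0]-.6603))%360-230.5)
p,_=ctrl.snapshot('top');q=np.load('top3.npz')['p']
for n,(u,v) in dict(tin=(300,234),glue=(291,166),block=(264,145)).items():
    print(n,np.abs(p[v-14:v+14,u-12:u+12].astype(int)-q[v-14:v+14,u-12:u+12]).mean(), np.abs(p[v-14:v+14,u-12:u+12].astype(int)-np.load('top0.npz')['p'][v-14:v+14,u-12:u+12]).mean())
cv2.imwrite('pics/fin.png',p[:,:,::-1])
print(ctrl.get_state()['clock'])
E
```

```text
[0.58840862 0.06864554 0.157     ] stn 0.58716 0.07082
[0.58840605 0.06681867 0.157     ]
1.1767759561985542
1.7287830086558245
tin 6.451884920634921 7.971230158730159
glue 5.956845238095238 7.410714285714286
block 5.912698412698413 7.001488095238095
17.25
```

View pics/fin.png

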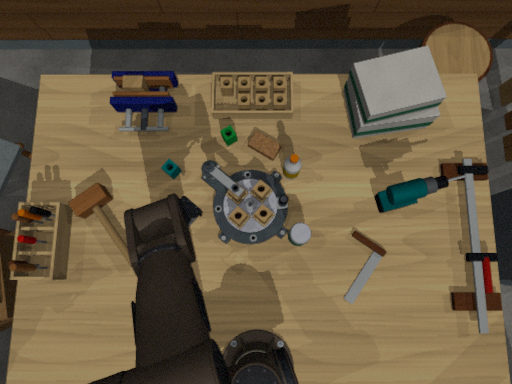

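```bash
python3 -c "
from h import *
print(ctrl.job_done())"
```

```text
the job is handed in; nothing more can be done
None
```

I turned the dial 90° anticlockwise by its lifted plunger knob, which brought the unbored foot to the drilling station. I let the plunger drop home, then pushed the guide arm in until it met its stop. The job is handed in at about 17 s of the 64 s allowed; it reports no verdict.

What the last checks showed:
- **Foot at station:** after the turn, the plain foot's top matched the outline I projected at the station, and the other three feet matched theirs. This was checked before the guide arm came in, since the bar now partly hides the foot. A rough hand-picked reading of the foot's position had disagreed by about 12 mm. I put that down to a poor pixel pick, because the overlay fitted all four feet.
- **Plunger:** the spring load stayed on the tool as I lowered the knob past the height where the pin would rest on the plate. The side camera then put the knob at its home height to within about 0.3 pixels, where resting on the plate would shift it about 2.8. A two-view height triangulation was too coarse to use.
- **Guide arm:** the push force jumped from 6 to 16 N with almost no further motion. Afterwards the bush measured 2 to 4 mm from the station in plan, 1.2 to 1.7° on the far side of zero, which I take as measurement error.
- **Other things:** in the last pictures all four feet look upright in their nests and the bystanders look unmoved. The mallet is partly hidden by the arm in the last top view. The gripper was clear of everything.

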